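Set the countertop timer and start it

ROBOT

A 6-joint arm with a two-finger parallel gripper is mounted at the origin on the work surface; the furniture and walls round the work are solid. World frame = base frame: x ahead of the robot, y to its left, z up, the work surface at z = 0. Lengths are in m, angles in rad, forces in N, time in s.
With the tool pointing down it reaches from about 0.25 to 0.775 m from the base axis. Payload 4 kg.
Tool frame: the origin (TCP) lies at the centre of the arm's flange, where the gripper is bolted on; the fingertips stand 199 mm ahead of it and the grasp point (between the pads) lies 180 mm ahead of it; z points along the fingers, y is the line along which they close (so a half turn about z gives the same grasp; the last joint's range is limited). The gripper opens to 94 mm and grips with 3 to 60 N. Pads are 16 mm wide; open, the fingers measure 119 mm over their backs; the gripper's body (75 mm by 177 mm) begins 78 mm behind the grasp point.
Start: joints at [-1.268, 0.087, 1.371, -0, 1.684, -0.103], TCP at [0.217, -0.505, 0.405] pointing down, gripper open.
Joint ranges: [-3.1, 3.1], [-0.76, 2.03], [0.27, 2.55], [-1.08, 4.22], [0.17, 2.65], [-2.57, 2.57]. Speed limits (rad/s): [2.79, 2.79, 3.14, 3.14, 3.14, 3.14].

INTERFACE

Orientations are given as [roll, pitch, yaw] about the fixed x, y, z axes, in that order (R = Rz(yaw) Ry(pitch) Rx(roll)).
In Python, from bench import robot, eyes, models gives the robot as it stands.
- The arm moves only by the tool step_arm, never from a script. Its argument "commands" is a list that holds one entry, the list of rows, each a list of 7 numbers: the shift along the tool's x, y, z in mm, then the turn, a rotation vector about the tool's x, y, z in rad, then the finger opening in mm, from 0 to 94. In form: [[[tx, ty, tz, wx, wy, wz, gripper], ...]]. A call has 1 to 20 rows; each row shifts and turns the commanded pose from where the row before left it, along the tool's axes as they then stand; what a row does not reach is not made up. A row lasts 1/8 s, in which the tool goes at most 62.5 mm and 10.7 degrees, less where a joint would pass 70% of its speed; a pose out of reach is approached as far as the arm can. A call is refused whole if a number of a shift passes 62.5 or a number of a turn 0.188, either way. A call with a gripper value outside its range is refused whole. The fingers move at their own pace and stop on an object; the grip force is fixed at half the most. Time passes only in rows, so rows that do not move let the fingers close. It gives the time, the measured TCP pose, the force, the opening and the grip force at its end, in the units of the state.
- robot.get_obs(): the state, without advancing time (a new reading comes with each control period).
- eyes.snapshot(name): name is "side" or "top"; returns a dict with "color" (400x640x3 uint8, red, green, blue), "camera_matrix" (3x3 intrinsics, pixels), "eye" and "rotation" of the camera in the world. Camera axes: x right, y up, looking along -z (the intrinsics and any distortion apply to the point x, -y, -z); pixel columns grow to the right and rows downward; lengths in m; the calibration is good to about 2 mm. A picture is of the moment at which its call begins. There is no depth.
- robot.close_job(): hands the job in; it is judged then, once.
Trained networks look in a picture, given as the dict that the camera call returned (one of the last four; its "shot" number tells which), for a name from the list of things; names that differ only in an ending like _2 or _b are one class to them, and where a whole thing is asked for, a point or a joint stands for the part that bears it (a point fixed in the world has none). Each returns a list of dicts, best first, with "confidence" (0 to 1); they miss things now and then, are a little off and sometimes report something else, mostly with a low value. They report only what shows in the picture. A call takes as long as a camera call. They do not tell look-alikes from the thing itself.
- models.masks_of(picture, query): "mask" (400x640 bool, what is visible of it) and "xy" ([column, row] in pixels, amid what is visible of it).
- models.tip_of(picture, query): "xy" ([column, row] in pixels: a listed point, or the origin of a listed thing).
The state is a dict: "time": time; "joint_positions": joint angles; "qvel": joint speeds; "joint_torque": joint torques, N m; "tool_pos": TCP position; "ee_rot": TCP orientation; "wrist_force": force on the tool from outside, world axes, zero at the start; "wrist_torque": the same for the moment, N m; "width": finger opening in m; "finger_force": force on a finger pad.
Only numpy, scipy, OpenCV 4.12 (cv2) and the standard library are available. Lean on these libraries where they do the work, as an engineer would, in place of code of your own. Each camera call takes 0.05 s, during which the arm holds its last target. There are 200 camera calls.

TASK

The bread has just gone into the oven for 45 minutes: turn the dial of the countertop timer clockwise to its 45-minute mark, then flip the lever switch beside the dial over to the rear until it clicks, so that the timer runs. The timer is light and stands loose while its dial is stiff, so bear down on the dial as you turn it: the case must not swing round, slide or leave the worktop. Leave the other things on the worktop where they are.

Things in the scene. Friction and masses are not known exactly. Their poses are not given: they have to be found in the camera images.
- timer: The countertop timer: a loose white rounded box, 130 deep (x) x 190 wide (y), flat aluminium deck 58 mm up, 0.35 kg, on four rubber feet at x +-40, y +-55 mm. Origin: centre of its underside; x to its rear (away from the robot within 30 degrees), y to its left, z up; sounder slots in the front. On the deck: black dial (axis x 0, y +36 mm), steel lever switch (pivot x 0, y -66 mm, 63 mm up).
- deck_center (a point): Centre of the deck. Not pressed, the feet slip on the worktop before the stiff dial turns, and a level push over about 1.5 N slides the case. Some 4 to 5 N straight down on the dial just holds the case while the dial turns; 6 to 12 N holds it surely.
- mark_45 (a point): The 45-minute tick, 50 mm from the dial's axis. 13 dark ticks on the deck round the dial, 43 to 56 mm from its axis, give 0 to 60 minutes clockwise, 25 degrees per 5 minutes; those for 0, 15, 30, 45, 60 are longer and thicker. 30 points straight to the rear (+x), 0 is front-left, 60 front-right; 45 is 75 degrees clockwise of the rear, almost due right.
- dial (a joint): Dial angle against the case, rad: 0 = pointer at the 0 tick, grows clockwise seen from above, 0.0873 per minute, stops at 0 and 5.236; 45 minutes is 3.927. Starts between 18 and 36 minutes. Dry friction 0.28 N m, no detents, stays where left. Pointer direction in the timer's x-y plane: 2.618 - (value), measured from +x towards +y; a white line on the grip bar marks the pointer end.
- dial_top (a point): Fixed point on the dial's axis, at the top of the grip bar, 97 mm above the worktop. The dial: round skirt of 80 mm diameter, upper face 72 mm above the worktop, with an upright grip bar across it, 16 mm thick, 26 mm high, 60 mm long (35 mm from the axis at the pointer end, 25 mm at the other). Pressed, the dial sinks up to 4 mm on a spring (1 N at first, 11 N at the bottom).
- switch (a joint): Lever switch angle, rad: 0 = off, leaning 24 degrees to the front (-x of the timer); 0.84 = on, leaning 24 degrees to the rear. A spring drives it away from the middle (0.42): pushed just past the middle, it snaps over to its stop by itself. A push of 0.5 to 1 N on the upper half of the lever is enough.
- switch_tip (a point): Centre of the 15 mm steel ball at the lever's end (rod 10 mm thick; 46 mm from pivot to ball centre). When off it is 19 mm in front of the pivot and 105 mm above the worktop.
- timer_left_end (a point): Centre of the left end face of the case (timer x = 0, y = +95 mm, 30 mm above the worktop).
- timer_right_end (a point): Centre of the right end face of the case (timer x = 0, y = -95 mm, 30 mm above the worktop).
- mug: White mug with a pattern and one handle, 82 mm across, 91 mm high, to the left of the timer; origin at the centre of its underside. Leave alone.
- flask: Grey travel flask with a black lid, 86 mm across, 170 mm high, behind the mug; origin at the centre of its underside. Leave alone.
- pepper_mill: Brown wooden pepper mill, 58 mm across, 170 mm high, to the right of the timer at the back; origin at the centre of its underside. Leave alone.
- teaspoon: Steel teaspoon lying on the worktop in front of the mug, 132 mm long, 9 mm high; origin at the centre of its underside. Leave alone.
Mind the look-alikes: they are no part of the job. What is shaped like the timer but orange is not meant.

How it is judged:
By the outcome, as a careful person would: the job done as asked, in the order asked, and still so for the second after the job is handed in, with the robot touching nothing.
It also fails if it takes over 64 s, if anything falls off the work surface, if the arm or the gripper's body presses on something with over 40 N, if the wrist force passes 120 N, or if a joint passes its speed limit or range.

## Working session

There is one attempt and no reset: what is moved stays moved. The work goes in short steps, Python scripts to look and compute and a tool call to move; the robot and the scene stay as the last step left them, time stands still between calls to the robot, and variables do not carry over. Pictures are saved under pics/ and viewed, at most 10 in all, crops included, and the job is handed in when it is done.

Besides the shell and the picture viewer there is one more tool, called after "Request:" as a command line: name --argument value ..., lists and objects as JSON in quotes. step_arm: Moves the arm, as the interface text tells. Its arguments: {"type":"object","properties":{"commands":{"type":"array"}},"required":["commands"]}

```bash
mkdir -p pics; cat > h.py <<'E'
import numpy as np, cv2
from bench import robot, eyes, models
def ray(p,xy):
    K=p["camera_matrix"];v=np.linalg.inv(K)@np.array([xy[0],xy[1],1.]);v=np.array([v[0],-v[1],-v[2]])
    return np.array(p["eye"]),np.array(p["rotation"])@v
def atz(p,xy,z):
    o,d=ray(p,xy);return o+d*(z-o[2])/d[2]
def proj(p,X):
    c=np.array(p["rotation"]).T@(np.array(X)-p["eye"]);q=p["camera_matrix"]@np.array([c[0],-c[1],-c[2]]);return q[:2]/q[2]
def save(p,n,box=None,s=1):
    im=p["color"][...,::-1]
    if box: im=im[box[1]:box[3],box[0]:box[2]]
    cv2.imwrite("pics/"+n,cv2.resize(im,None,fx=s,fy=s,interpolation=cv2.INTER_CUBIC))
E
python3 - <<'E'
from h import *
Z=dict(dial_top=.097,switch_tip=.105,deck_center=.058,mark_45=.058,timer_left_end=.03,timer_right_end=.03,timer=0)
ps={n:eyes.snapshot(n) for n in("top","side")}
for n,p in ps.items():
    save(p,n+"0.png"); print(n,p["eye"],[k for k in p])
    for q,z in Z.items():
        for r in models.tip_of(p,q)[:3]: print(q,np.round(r["xy"],1),round(r["confidence"],2),np.round(atz(p,r["xy"],z),4))
E
```

```text
top [ 0.3158261  -0.00173232  1.53394079] ['color', 'camera_matrix', 'eye', 'rotation', 'shot']Traceback (most recent call last):
  File "<stdin>", line 7, in <module>
  File "h.py", line 7, in atz
    o,d=ray(p,xy);return o+d*(z-o[2])/d[2]
                                      ~^^^
IndexError: invalid index to scalar variable.
```

```bash
python3 -c "
import cv2,numpy as np
a=cv2.imread('pics/top0.png');b=cv2.imread('pics/side0.png')
print(a.shape,b.shape)"
```

```text
[ WARN:0@0.014] global loadsave.cpp:275 findDecoder imread_('pics/side0.png'): can't open/read file: check file path/integrity
Traceback (most recent call last):
AttributeError: 'NoneType' object has no attribute 'shape'
```

View pics/top0.png

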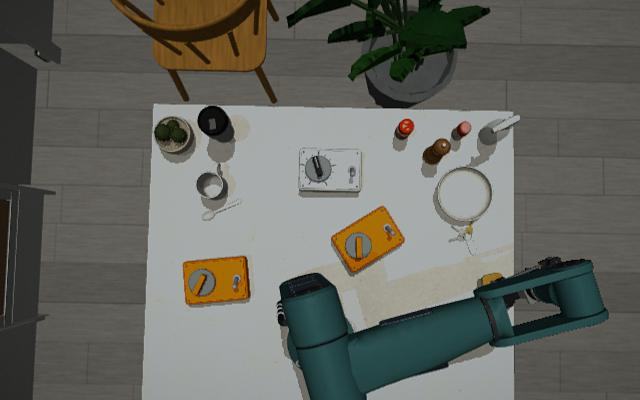

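The top picture shows three timer shapes: white at (330,171), orange at (368,240) and orange at (216,281). Only the white one fits the description, with the mug to its left and the mill to its right. I'll confirm that in a crop and fix the rotation format.

```bash
sed -i 's/^def ray/from scipy.spatial.transform import Rotation as Ro\ndef rot(p):\n    r=np.array(p["rotation"]); return r if r.shape==(3,3) else (Ro.from_euler("xyz",r) if r.size==3 else Ro.from_quat(r)).as_matrix()\ndef ray/; s/np.array(p\["rotation"\])@v/rot(p)@v/; s/np.array(p\["rotation"\]).T/rot(p).T/' h.py
python3 - <<'E'
from h import *
Z=dict(dial_top=.097,switch_tip=.105,deck_center=.058,mark_45=.058,timer_left_end=.03,timer_right_end=.03,timer=0)
ps={n:eyes.snapshot(n) for n in("top","side")}
for n,p in ps.items():
    save(p,n+"0.png"); print(n,p["eye"],np.array(p["rotation"]).round(4),p["camera_matrix"].tolist() if hasattr(p["camera_matrix"],'tolist') else p["camera_matrix"])
    for q,z in Z.items():
        for r in models.tip_of(p,q)[:3]: print(q,np.round(r["xy"],1),round(r["confidence"],2),np.round(atz(p,r["xy"],z),4))
save(ps["top"],"crop0.png",(285,135,375,205),8)
E
```

```text
top [ 0.3158261  -0.00173232  1.53394079] [ 0.0573 -0.0079 -1.5526] [[492.273651573723, 0.0, 327.3350695023183], [0.0, 492.273651573723, 209.13073565663927], [0.0, 0.0, 1.0]]
dial_top [358.  246.6] 0.96 [ 0.2908 -0.1029  0.097 ]
dial_top [320.2 166.3] 0.78 [0.5241 0.0117 0.097 ]
dial_top [200.7 284.7] 0.61 [0.1727 0.3507 0.097 ]
switch_tip [390.8 232.4] 0.53 [ 0.3338 -0.1969  0.105 ]
switch_tip [351.6 175.3] 0.48 [ 0.4982 -0.0806  0.105 ]
switch_tip [236.7 286.2] 0.39 [0.171  0.2452 0.105 ]
deck_center [328.1 168. ] 0.95 [ 0.525  -0.0119  0.058 ]
deck_center [366.5 238.2] 0.81 [ 0.3157 -0.1307  0.058 ]
deck_center [210.7 283.2] 0.64 [0.1737 0.3308 0.058 ]
mark_45 [218.2 276.3] 0.95 [0.1945 0.3091 0.058 ]
mark_45 [369.  233.2] 0.67 [ 0.3308 -0.138   0.058 ]
mark_45 [331.7 165.7] 0.65 [ 0.5322 -0.0226  0.058 ]
timer_left_end [189.3 284.9] 0.92 [0.1648 0.4015 0.03  ]
timer_left_end [341.  254.5] 0.68 [ 0.2647 -0.0561  0.03  ]
timer_left_end [300.1 171.1] 0.59 [0.5177 0.0738 0.03  ]
timer_right_end [361.4 169.9] 0.92 [ 0.5251 -0.1146  0.03  ]
timer_right_end [394.6 223.5] 0.78 [ 0.3621 -
[... 504 characters left out ...]
ch_tip [332.8 233.5] 0.56 [ 0.3285 -0.2147  0.105 ]
deck_center [314.9 234.2] 0.88 [ 0.3231 -0.1295  0.058 ]
deck_center [343. 203.] 0.8 [ 0.5199 -0.0279  0.058 ]
deck_center [214.3 193.9] 0.58 [0.1719 0.3226 0.058 ]
mark_45 [346.5 202.9] 0.95 [ 0.5305 -0.035   0.058 ]
mark_45 [320.1 233.3] 0.59 [ 0.3392 -0.1353  0.058 ]
mark_45 [220.5 193. ] 0.59 [0.1938 0.3151 0.058 ]
timer_left_end [287.  240.1] 0.96 [ 0.2549 -0.0692  0.03  ]
timer_left_end [325.5 195.9] 0.59 [0.532  0.0948 0.03  ]
timer_right_end [341.  247.7] 0.58 [ 0.3687 -0.2053  0.03  ]
timer [339.  217.6] 0.93 [ 0.5046 -0.0251  0.    ]
timer [314.3 253.8] 0.64 [ 0.3062 -0.1483  0.    ]
timer [220.5 206.5] 0.64 [0.1861 0.3168 0.    ]
```

View pics/side0.png

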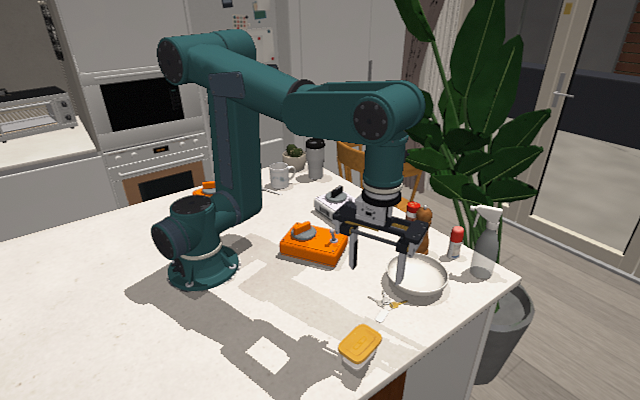

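View pics/crop0.png

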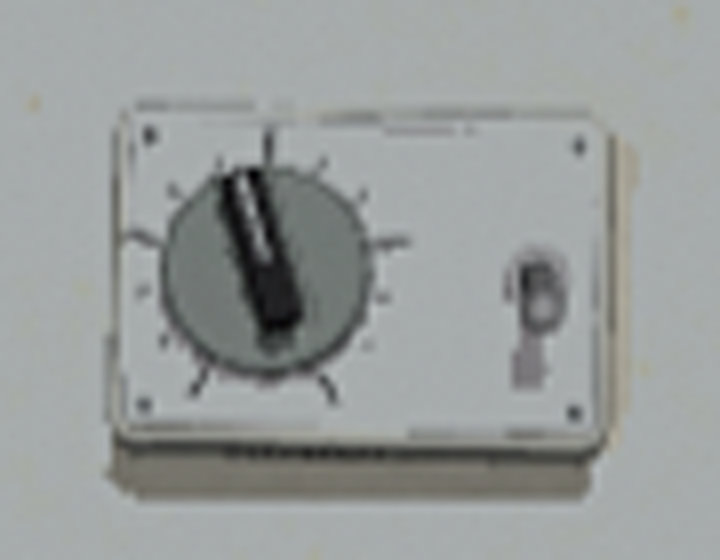

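Crop: the white timer has its dial at about (318,168), its pointer line to the rear-left near the 25–30 min ticks, and the lever at (352,172) leaning to the front. In the side view the arm partly hides it, at (335,200). Next I refine the measurement.

```bash
python3 - <<'E'
from h import *
p=eyes.snapshot("top")
im=p["color"]; x0,y0,s=285,135,8
c=cv2.resize(im[y0:205,x0:375],None,fx=s,fy=s,interpolation=cv2.INTER_CUBIC)
g=cv2.cvtColor(c,cv2.COLOR_RGB2GRAY)
up=lambda q:(np.array(q)+.5)/s-.5+[x0,y0]
print("deck",g[200,480],"skirt",g[300,200],"bar",g[300,270])
t=(int(g[200,480])+int(g[300,200]))//2
m=(g<t).astype(np.uint8); m=cv2.morphologyEx(m,cv2.MORPH_CLOSE,np.ones((25,25))); m=cv2.morphologyEx(m,cv2.MORPH_OPEN,cv2.getStructuringElement(2,(81,81)))
ct=max(cv2.findContours(m,0,1)[0],key=cv2.contourArea)
e=cv2.fitEllipse(ct);print("skirt",e,up(e[0]),atz(p,up(e[0]),.070))
b=(g<50).astype(np.uint8); b[:, :180]=0;b[:,350:]=0;b[:140]=0;b[360:]=0
# bar incl. white line: dark closed
b=cv2.morphologyEx(b,cv2.MORPH_CLOSE,np.ones((21,21)));b=cv2.morphologyEx(b,cv2.MORPH_OPEN,np.ones((15,15)))
ct=max(cv2.findContours(b,0,1)[0],key=cv2.contourArea)
r=cv2.minAreaRect(ct);print("bar",r)
for q in cv2.boxPoints(r): print(q.round(),atz(p,up(q),.097).round(4))
scr=[(150,135),(578,147),(574,413),(143,405)]
S=np.array([atz(p,up(q),.058) for q in scr]);print(S.round(4),S.mean(0))
for q in [(267,150),(395,242),(145,238),(203,382),(328,390)]: print("tick",atz(p,up(q),.058).round(4))
print("ball",atz(p,up((543,308)),.105))
print(robot.get_obs())
E
```

```text
deck 170 skirt 116 bar 36
skirt ((264.7623291015625, 272.6731262207031), (220.5535125732422, 224.1750030517578), 18.882583618164062) [317.65779114 168.64664078] [0.52076147 0.01940936 0.07      ]
bar ((259.853515625, 253.90090942382812), (165.40220642089844, 49.127891540527344), 73.3690414428711)
[213. 182.] [0.5503 0.0388 0.097 ]
[260. 168.] [0.5558 0.0216 0.097 ]
[307. 326.] [0.4976 0.0031 0.097 ]
[260. 340.] [0.492  0.0203 0.097 ]
[[ 0.5739  0.0639  0.058 ]
 [ 0.5725 -0.0979  0.058 ]
 [ 0.4715 -0.0979  0.058 ]
 [ 0.4715  0.0644  0.058 ]] [ 0.52235959 -0.01684613  0.058     ]
tick [0.5691 0.0196 0.058 ]
tick [ 0.535  -0.0293  0.058 ]
tick [0.5347 0.065  0.058 ]
tick [0.4806 0.042  0.058 ]
tick [ 0.4784 -0.0051  0.058 ]
ball [ 0.50484106 -0.0829082   0.105     ]
{'time': 1.0, 'joint_positions': array([-1.26810451e+00,  8.72008049e-02,  1.37069763e+00, -4.70457669e-06,
        1.68360051e+00, -1.03089603e-01]), 'qvel': array([-0.00155808,  0.00034167, -0.00160865, -0.00049254,  0.00158809,
       -0.00015643]), 'joint_torque': array([ 9.87137610e-04, -3.40049493e+01, -3.02604604e+01,  7.18080648e-02,
        2.35844508e-02, -2.78988267e-06]), 'tool_pos': array([ 0.2171058 , -0.50533725,  0.40470664]), 'ee_rot': array([3.14149992e+00, 1.42931150e-05, 4.05780890e-01]), 'wrist_force': array([-0.5880727 , -0.31601679, -0.15443089]), 'wrist_torque': array([ 0.00905225,  0.01529701, -0.04329473]), 'finger_force': 0.0, 'width': 0.09438504190821564}
```

Request:
step_arm --commands '[[[20, -15, 0, 0, 0, -0.1, 94], [40, -30, 0, 0, 0, 0, 60], [40, -30, 0, 0, 0, 0, 40], [40, -30, 0, 0, 0, 0, 30], [40, -30, 0, 0, 0, 0, 30], [40, -30, 0, 0, 0, 0, 30], [40, -30, 0, 0, 0, 0, 30], [40, -30, 0, 0, 0, 0, 30], [40, -30, 0, 0, 0, 0, 30], [40, -30, 0, 0, 0, 0, 30], [40, -30, 0, 0, 0, 0, 30], [20, -15, 0, 0, 0, 0, 30]]]'

```text
time: 2.5
tool_pos: [0.4448, -0.0024, 0.4048]
ee_rot: [-3.142, -0.0, 0.509]
wrist_force: [0.1, -0.6, 1.0]
width: 0.0302
finger_force: 0.0
```

Request:
step_arm --commands '[[[0, 0, 0, 0, 0, -0.18, 30], [0, 0, 0, 0, 0, -0.18, 30], [0, 0, 0, 0, 0, -0.18, 30], [0, 0, 0, 0, 0, -0.18, 30], [0, 0, 0, 0, 0, -0.18, 30], [0, 0, 0, 0, 0, -0.18, 30], [0, 0, 0, 0, 0, -0.18, 30], [0, 0, 0, 0, 0, -0.18, 30], [0, 0, 0, 0, 0, -0.18, 30], [0, 0, 0, 0, 0, -0.18, 30], [0, 0, 0, 0, 0, -0.18, 30], [0, 0, 0, 0, 0, -0.18, 30], [0, 0, 0, 0, 0, -0.18, 30], [0, 0, 0, 0, 0, -0.18, 30], [0, 0, 0, 0, 0, -0.18, 30], [0, 0, 0, 0, 0, -0.18, 30], [0, 0, 0, 0, 0, -0.08, 30], [0, 0, 0, 0, 0, 0, 30], [0, 0, 0, 0, 0, 0, 30]]]'

```text
time: 4.88
tool_pos: [0.4443, -0.0046, 0.4047]
ee_rot: [-3.141, 0.0, -2.819]
wrist_force: [0.5, 0.2, -0.2]
width: 0.0299
finger_force: 0.0
```

```bash
python3 - <<'E'
from h import *
p=eyes.snapshot("side"); o=robot.get_obs()
save(p,"side1.png",(280,130,420,240),5)
for z,q in((.097,"dial_top"),(.105,"switch_tip")):
    for r in models.tip_of(p,q)[:3]: print(q,np.round(r["xy"],1),round(r["confidence"],2),np.round(atz(p,r["xy"],z),4))
crop=lambda X:((proj(p,X)-[280,130]+.5)*5-.5).round()
for z in(.097,.072): print("axis pred",crop([.5215,.0193,z]))
print("tips", crop(o["tool_pos"]-[0,0,.199]))
print("ball",crop([.503,-.083,.105]))
for a,b in((65,95),(65,-95),(-65,-95),(-65,95)): print("corner",crop([.522+a/1e3,-.0168+b/1e3,.058]))
E
```

```text
dial_top [331.6 189.4] 0.87 [0.5063 0.0225 0.097 ]
dial_top [210.4 177.6] 0.61 [0.1884 0.3882 0.097 ]
dial_top [305.1 224.7] 0.6 [ 0.2964 -0.1156  0.097 ]
switch_tip [351.6 198.1] 0.56 [ 0.5125 -0.0828  0.105 ]
switch_tip [218.6 189.5] 0.53 [0.1691 0.2575 0.105 ]
switch_tip [333.2 234.7] 0.46 [ 0.3257 -0.2204  0.105 ]
axis pred [279. 295.]
axis pred [279. 325.]
tips [212. 197.]
ball [350. 347.]
corner [298. 288.]
corner [465. 385.]
corner [323. 444.]
corner [162. 336.]
```

View pics/side1.png

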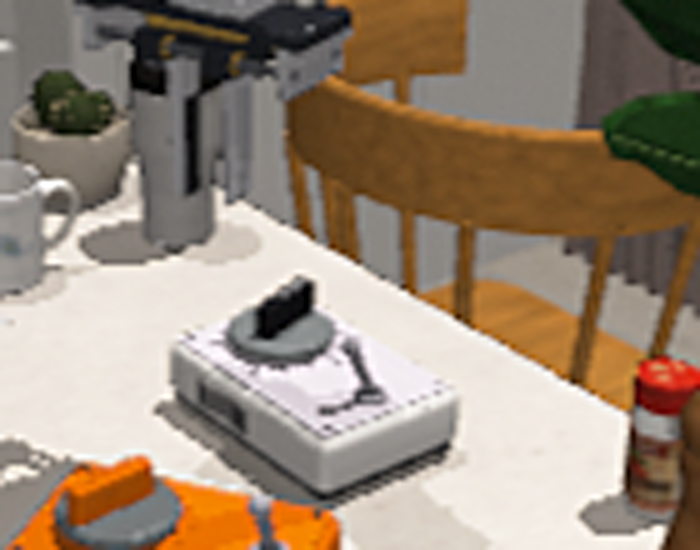

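Request:
step_arm --commands '[[[-27, -1, 0, 0, 0, 0.015, 30], [-27, -1, 0, 0, 0, 0, 30], [-27, 0, 0, 0, 0, 0, 30], [0, 0, 30, 0, 0, 0, 30], [0, 0, 30, 0, 0, 0, 30], [0, 0, 20, 0, 0, 0, 30], [0, 0, 10, 0, 0, 0, 30], [0, 0, 0, 0, 0, 0, 30], [0, 0, 0, 0, 0, 0, 30]]]'

```text
time: 6.15
tool_pos: [0.5223, 0.0185, 0.3159]
ee_rot: [-3.141, 0.002, -2.833]
wrist_force: [0.3, 0.5, 0.5]
width: 0.03
finger_force: 0.0
```

```bash
python3 - <<'E'
from h import *
p=eyes.snapshot("side"); o=robot.get_obs(); print(o["tool_pos"],o["ee_rot"],o["wrist_force"])
save(p,"side2.png",(285,140,385,230),7)
crop=lambda X:((proj(p,X)-[285,140]+.5)*7-.5).round()
print("tips", crop(o["tool_pos"]-[0,0,.199]),"axis",crop([.5215,.0193,.097]))
E
```

```text
[0.52235319 0.01846433 0.31599701] [-3.14060290e+00  2.20684825e-03 -2.83253569e+00] [ 0.42080388  0.43643905 -0.12965069]
tips [359. 309.] axis [356. 343.]
```

View pics/side2.png

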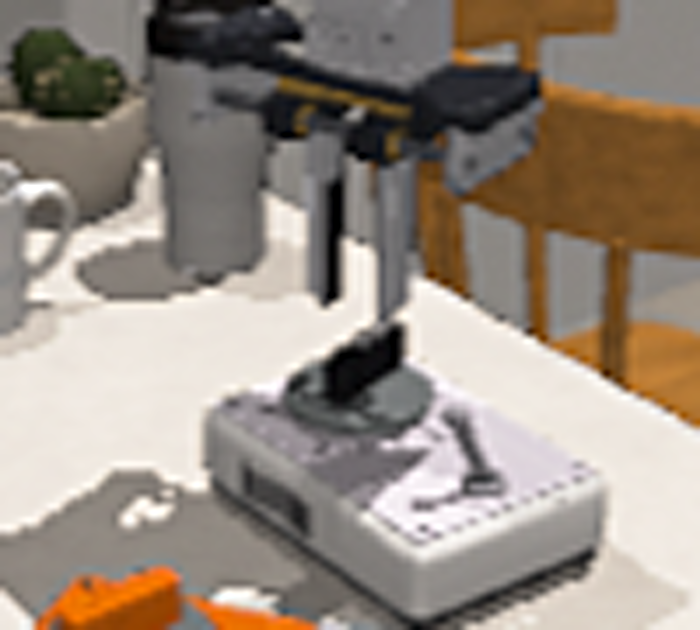

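The fingertips, at (328,300) and (393,315), straddle the bar at (365,360). Lowering around it.

Request:
step_arm --commands '[[[0, 1, 10, 0, 0, 0, 30], [0, 0, 15, 0, 0, 0, 30], [0, 0, 10, 0, 0, 0, 30], [0, 0, 6, 0, 0, 0, 30], [0, 0, 0, 0, 0, 0, 30], [0, 0, 0, 0, 0, 0, 30]]]'

```text
time: 6.95
tool_pos: [0.5219, 0.0194, 0.274]
ee_rot: [-3.141, 0.001, -2.832]
wrist_force: [-0.1, -0.2, -0.3]
width: 0.0297
finger_force: 0.0
```

Request:
step_arm --commands '[[[0, 0, 2, 0, 0, 0, 30], [0, 0, 1, 0, 0, 0, 30], [0, 0, 0, 0, 0, 0, 30]]]'

```text
time: 7.32
tool_pos: [0.5218, 0.0194, 0.2711]
ee_rot: [-3.141, 0.001, -2.832]
wrist_force: [0.1, -0.2, 1.2]
width: 0.03
finger_force: 0.7
```

Request:
step_arm --commands '[[[0, 0, 1, 0, 0, 0, 30], [0, 0, 1, 0, 0, 0, 30], [0, 0, 0.8, 0, 0, 0, 30], [0, 0, 0, 0, 0, 0, 30]]]'

```text
time: 7.82
tool_pos: [0.5218, 0.0195, 0.269]
ee_rot: [-3.141, 0.001, -2.832]
wrist_force: [-1.2, 0.9, 6.1]
width: 0.03
finger_force: 3.3
```

Request:
step_arm --commands '[[[0, 0, 0, 0, 0, 0, 22], [0, 0, 0, 0, 0, 0, 20], [0, 0, 0, 0, 0, 0, 19]]]'

```text
time: 8.2
tool_pos: [0.5221, 0.0195, 0.2692]
ee_rot: [-3.141, 0.003, -2.832]
wrist_force: [-0.7, -0.5, 6.4]
width: 0.0191
finger_force: 3.0
```

Request:
step_arm --commands '[[[0, 0, 0.7, 0, 0, 0, 18], [0, 0, 0, 0, 0, 0, 17], [0, 0, 0, 0, 0, 0, 16]]]'

```text
time: 8.57
tool_pos: [0.5223, 0.019, 0.2689]
ee_rot: [-3.139, 0.003, -2.832]
wrist_force: [-1.0, -2.1, 6.9]
width: 0.0165
finger_force: 4.5
```

Request:
step_arm --commands '[[[0, 0, 0, 0, 0, 0, 14], [0, 0, 0, 0, 0, 0, 10]]]'

```text
time: 8.82
tool_pos: [0.5224, 0.019, 0.2688]
ee_rot: [-3.139, 0.003, -2.833]
wrist_force: [-0.0, -1.0, 6.4]
width: 0.0157
finger_force: 31.8
```

Request:
step_arm --commands '[[[0, 0, 0.8, 0, 0, 0, 10], [0, 0, 0, 0, 0, 0.05, 10], [0, 0, 0, 0, 0, 0.08, 10], [0, 0, 0, 0, 0, 0.08, 10]]]'

```text
time: 9.32
tool_pos: [0.5223, 0.0191, 0.2684]
ee_rot: [-3.139, 0.004, -3.044]
wrist_force: [-0.8, -0.9, 8.4]
width: 0.0155
finger_force: 32.5
```

Request:
step_arm --commands '[[[0, 0, 0, 0, 0, 0.1, 10], [0, 0, 0, 0, 0, 0.1, 10], [0, 0, 0, 0, 0, 0.1, 10], [0, 0, 0, 0, 0, 0.1, 10], [0, 0, 0, 0, 0, 0, 10]]]'

```text
time: 9.95
tool_pos: [0.5223, 0.0191, 0.2684]
ee_rot: [-3.141, 0.004, 2.841]
wrist_force: [-0.7, -1.0, 7.7]
width: 0.0157
finger_force: 32.5
```

```bash
python3 - <<'E'
from h import *
o=robot.get_obs(); print(o["wrist_torque"],o["wrist_force"],o["ee_rot"],o["tool_pos"])
p=eyes.snapshot("side");save(p,"side3.png",(285,140,385,230),7)
E
```

```text
[-0.16902179  0.01411259  0.0824129 ] [-0.66166889 -1.00130693  7.72401385] [-3.14126856  0.00401473  2.84062429] [0.52233147 0.0191417  0.26836643]
```

View pics/side3.png

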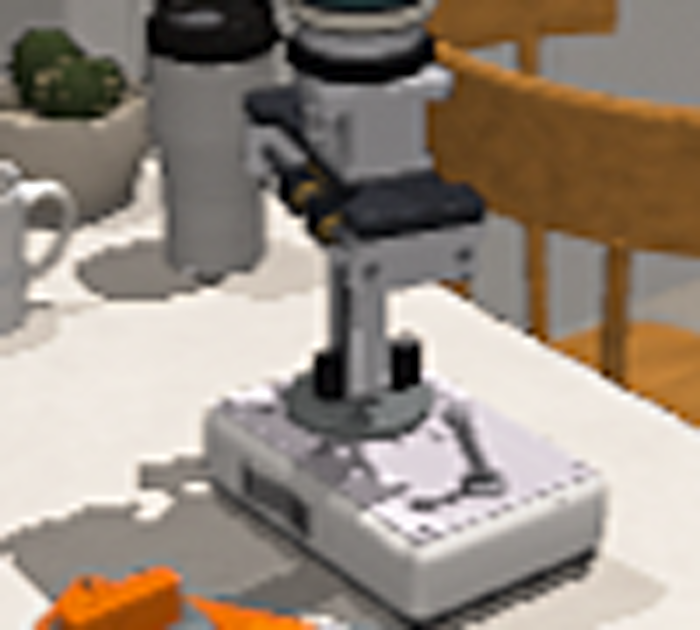

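The case sits exactly where it was and the bar has turned with the gripper. Turning the rest of the way.

Request:
step_arm --commands '[[[0, 0, 0, 0, 0, 0.1, 10], [0, 0, 0, 0, 0, 0.1, 10], [0, 0, 0, 0, 0, 0.1, 10], [0, 0, 0, 0, 0, 0.1, 10], [0, 0, 0, 0, 0, 0.1, 10], [0, 0, 0, 0, 0, 0.1, 10], [0, 0, 0, 0, 0, 0.1, 10], [0, 0, 0, 0, 0, 0.1, 10], [0, 0, 0, 0, 0, 0.1, 10], [0, 0, 0, 0, 0, 0.08, 10], [0, 0, 0, 0, 0, 0.03, 10], [0, 0, 0, 0, 0, 0, 10], [0, 0, 0, 0, 0, 0, 10]]]'

```text
time: 11.62
tool_pos: [0.5225, 0.0193, 0.2685]
ee_rot: [3.138, 0.002, 1.832]
wrist_force: [0.1, -1.2, 8.0]
width: 0.0155
finger_force: 32.5
```

Request:
step_arm --commands '[[[0, 0, 0, 0, 0, 0, 20], [0, 0, 0, 0, 0, 0, 30], [0, 0, 0, 0, 0, 0, 30], [0, 0, -2, 0, 0, 0, 30], [0, 0, -4, 0, 0, 0, 30], [0, 0, -14, 0, 0, 0, 30], [0, 0, -40, 0, 0, 0, 30], [0, 0, -60, 0, 0, 0, 20], [-60, -16, 0, 0, 0, 0, 0], [-60, -16, 0, 0, 0, 0, 0], [-60, -16, 0, 0, 0, 0, 0], [-60, -16, 0, 0, 0, 0, 0], [-30, -8, 0, 0, 0, 0, 0], [0, 0, 0, 0, 0, 0, 0]]]'

```text
time: 13.38
tool_pos: [0.5209, -0.2621, 0.3856]
ee_rot: [-3.14, -0.002, 1.827]
wrist_force: [-0.6, -0.1, 0.1]
width: 0.0005
finger_force: 0.0
```

```bash
python3 - <<'E'
from h import *
p=eyes.snapshot("top");save(p,"crop1.png",(285,135,375,205),8)
for q,z in dict(dial_top=.097,switch_tip=.105).items():
    for r in models.tip_of(p,q)[:3]: print(q,np.round(r["xy"],1),round(r["confidence"],2),np.round(atz(p,r["xy"],z),4))
print(robot.get_obs()["tool_pos"],robot.get_obs()["ee_rot"])
E
```

```text
dial_top [319.3 165.4] 0.89 [0.5267 0.0144 0.097 ]
dial_top [201.3 283.8] 0.72 [0.1753 0.3491 0.097 ]
dial_top [359.4 245.3] 0.67 [ 0.2946 -0.1069  0.097 ]
switch_tip [358.9 170.1] 0.73 [ 0.5139 -0.1017  0.105 ]
switch_tip [231.7 283.4] 0.6 [0.1788 0.2598 0.105 ]
switch_tip [353.3 174.5] 0.55 [ 0.5007 -0.0855  0.105 ]
[ 0.52149549 -0.25903448  0.38633446] [-3.14127426e+00 -1.12363800e-03  1.83162820e+00]
```

View pics/crop1.png

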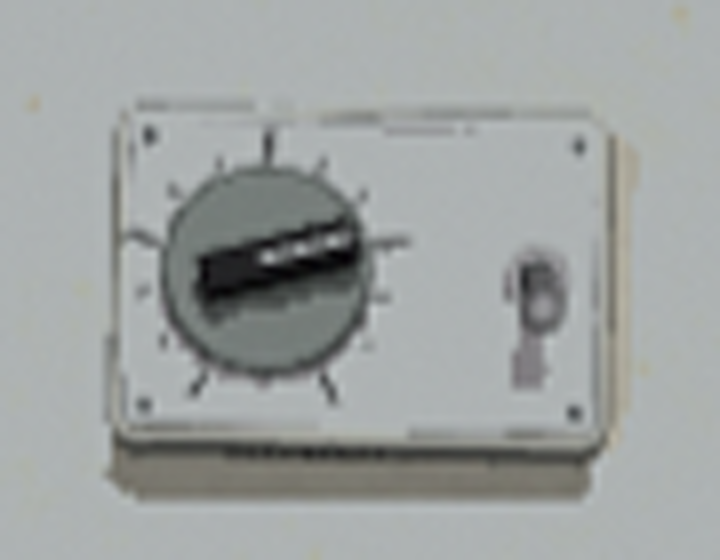

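The pointer line, (268,257) to (348,239), aims at the 45 tick at (395,242), and the case hasn't moved. Next is a numeric check of the pointer and tick angles, plus the lever position.

```bash
python3 - <<'E'
from h import *
ims=[];
for i in range(4): p=eyes.snapshot("top"); ims.append(p["color"].astype(float))
im=np.mean(ims,0).astype(np.uint8); x0,y0,s=285,135,8
g=cv2.cvtColor(cv2.resize(im[y0:205,x0:375],None,fx=s,fy=s,interpolation=cv2.INTER_CUBIC),cv2.COLOR_RGB2GRAY)
up=lambda q:(np.array(q)+.5)/s-.5+[x0,y0]
def cen(x,y,r=14,dark=True):
    w=g[y-r:y+r+1,x-r:x+r+1].astype(float); w=np.clip((150-w) if dark else (w-90),0,None)
    yy,xx=np.mgrid[y-r:y+r+1,x-r:x+r+1]; return np.array([(w*xx).sum(),(w*yy).sum()])/w.sum()
S=np.array([atz(p,up(cen(*q)),.058) for q in [(150,135),(578,147),(574,413),(143,405)]])
d=S[0]+S[3]-S[1]-S[2]; yaw=np.degrees(np.arctan2(-d[0],d[1])); d2=S[0]+S[1]-S[2]-S[3]; print("yaw",yaw,np.degrees(np.arctan2(d2[1],d2[0])),"ctr",S.mean(0))
m=(g[225:270,255:352]>110); yy,xx=np.nonzero(m)
pts=np.array([atz(p,up((x+255,y+225)),.097)[:2] for x,y in zip(xx,yy)])
v=cv2.fitLine(pts.astype(np.float32),cv2.DIST_L2,0,.01,.01).ravel();v=v*np.sign(-v[1]);print("white ang",np.degrees(np.arctan2(v[1],v[0])))
b=(g<60).astype(np.uint8); b[:,:185]=0;b[:,365:]=0;b[:205]=0;b[320:]=0
b=cv2.morphologyEx(b,cv2.MORPH_CLOSE,np.ones((21,21)))
yy,xx=np.nonzero(b);pts=np.array([atz(p,up(q),.097)[:2] for q in zip(xx,yy)])
v=cv2.fitLine(pts.astype(np.float32),cv2.DIST_L2,0,.01,.01).ravel();v=v*np.sign(-v[1]);print("bar ang",np.degrees(np.arctan2(v[1],v[0])),pts.mean(0))
print("ball pred", S.mean(0)[:2]+[-.019,-.066])
E
```

```text
yaw -0.2097352758402389 -0.06288857158698336 ctr [ 0.52239476 -0.01692986  0.058     ]
white ang -89.96154
bar ang -73.619934 [0.52061914 0.01450403]
ball pred [ 0.50339476 -0.08292986]
```

Tool angle when released was -75.0° and bar fit -73.6°, against a target of about -75.2°, so it is within about 0.3 min. Now the lever: come down in front of the ball at about (0.503, -0.083) and push to the rear.

Request:
step_arm --commands '[[[0, 0, 0, 0, 0, 0.131, 0], [0, 0, 0, 0, 0, 0.131, 0], [44, -15.5, 0, 0, 0, 0, 0], [44, -15.5, 0, 0, 0, 0, 0], [44, -15.5, 0, 0, 0, 0, 0], [44, -15, 0, 0, 0, 0, 0], [0, 0, 0, 0, 0, 0, 0], [0, 0, 40, 0, 0, 0, 0], [0, 0, 40, 0, 0, 0, 0], [0, 0, 12, 0, 0, 0, 0], [0, 0, 0, 0, 0, 0, 0], [0, 0, 0, 0, 0, 0, 0]]]'

```text
time: 15.22
tool_pos: [0.4611, -0.0843, 0.2963]
ee_rot: [3.138, 0.001, 1.569]
wrist_force: [-0.1, -0.2, 0.7]
width: 0.0001
finger_force: 0.0
```

Request:
step_arm --commands '[[[0, 6, 0, 0, 0, 0, 0], [0, 6, 0, 0, 0, 0, 0], [0, 5, 0, 0, 0, 0, 0], [0, 3, 0, 0, 0, 0, 0], [0, 3, 0, 0, 0, 0, 0], [0, 3, 0, 0, 0, 0, 0], [0, 0, 0, 0, 0, 0, 0]]]'

```text
time: 16.1
tool_pos: [0.4864, -0.0839, 0.2942]
ee_rot: [-3.141, 0.0, 1.569]
wrist_force: [-1.1, 0.7, 0.1]
width: 0.0004
finger_force: 0.3
```

Request:
step_arm --commands '[[[0, 3, 0, 0, 0, 0, 0], [0, 3, 0, 0, 0, 0, 0], [0, 3, 0, 0, 0, 0, 0], [0, 3, 0, 0, 0, 0, 0], [0, 3, 0, 0, 0, 0, 0], [0, 3, 0, 0, 0, 0, 0], [0, 3, 0, 0, 0, 0, 0], [0, 0, 0, 0, 0, 0, 0], [0, 0, 0, 0, 0, 0, 0]]]'

```text
time: 17.23
tool_pos: [0.5074, -0.0839, 0.2943]
ee_rot: [-3.142, 0.0, 1.569]
wrist_force: [-0.4, -0.2, 0.4]
width: 0.0003
finger_force: 0.0
```

```bash
python3 - <<'E'
from h import *
p=eyes.snapshot("side");save(p,"side4.png",(285,140,385,230),7)
E
```

```text
(no output)
```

View pics/side4.png

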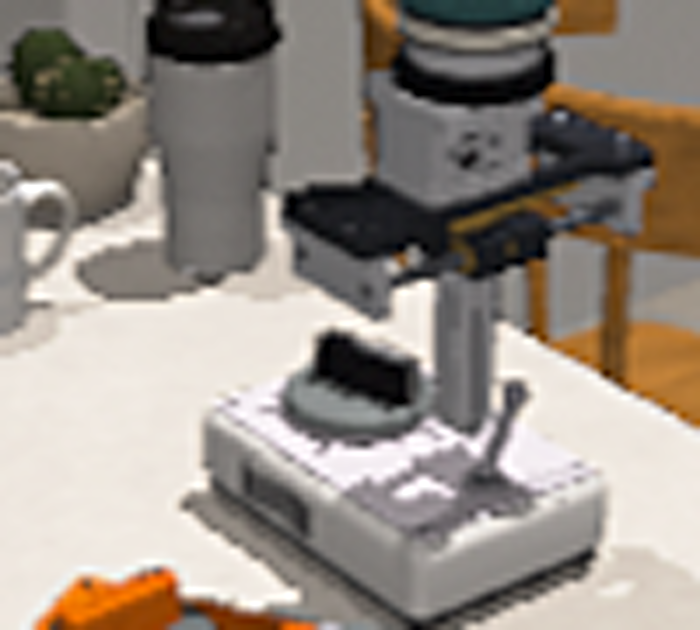

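The lever now leans to the rear, ball at (515,390), and the case corners haven't moved. Backing off and doing a last check from above.

Request:
step_arm --commands '[[[0, -15, 0, 0, 0, 0, 0], [0, -15, 0, 0, 0, 0, 0], [0, 0, -40, 0, 0, 0, 0], [0, 0, -50, 0, 0, 0, 0], [-50, 0, 0, 0, 0, 0, 0], [-50, 0, 0, 0, 0, 0, 0], [-50, 0, 0, 0, 0, 0, 0], [-50, 0, 0, 0, 0, 0, 0], [0, 0, 0, 0, 0, 0, 0], [0, 0, 0, 0, 0, 0, 0]]]'

```text
time: 18.52
tool_pos: [0.4763, -0.2834, 0.3843]
ee_rot: [-3.141, -0.001, 1.568]
wrist_force: [-0.2, -0.8, 0.5]
width: 0.0006
finger_force: 0.0
```

```bash
python3 - <<'E'
from h import *
p=eyes.snapshot("top");save(p,"crop2.png",(285,135,375,205),8)
print(robot.get_obs()["tool_pos"])
E
```

```text
[ 0.47653725 -0.28289536  0.38452526]
```

View pics/crop2.png

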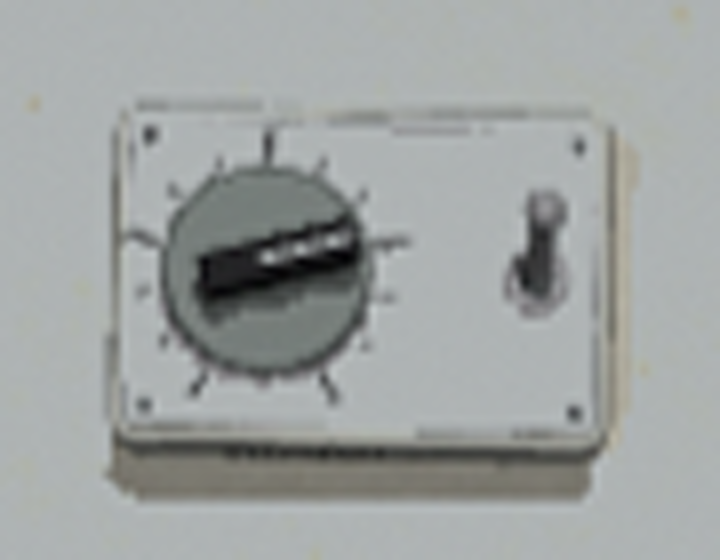

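The pointer is on the 45 tick at (395,242), the lever is over to the rear with its ball at (547,210), and the case is unmoved. Handing in.

```bash
python3 -c "
from bench import robot
print(robot.close_job())"
```

```text
the job is handed in; nothing more can be done
None
```

The job is handed in at about 18.5 s: the white timer's dial points at 45 minutes (to within about 0.3 min by my measurements), its lever is flipped to the rear, the case shows no movement in the pictures, and nothing else was touched.

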